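Pry up the child guard, turn the baby carousel to the marked jar and hold it

TASK

Pick up the flat blade, slip it under the front lip of the clear child guard on the blue organiser and lever the guard up until it stands open, then lay the blade on the ledge. Now turn the turntable by its white bar handle until the jar with the orange lid stands at the front, in line with the white arrow on the base, and hold it still there so that someone can take the jar: it springs back when let go, so finish still gripping the turntable. Keep every jar standing in its pocket and the teether in its compartment, and leave the bowl, the ring and the rattle alone.

Things in the scene. Friction and masses are not known exactly. Their poses are not given: they have to be found in the camera images.
- organiser: Fixed blue organiser base on a stone slab 350 x 290 x 18 mm. Origin under the slab on the turntable's vertical axis; z up. Its own -x axis is its front, roughly towards the robot: there a dark blue tongue sticks out, to 172 mm from the axis, with a white arrow on it pointing outward. A blue clamp with a black thumb bar is at the back
- turntable: Blue disc 250 mm across, top 50 mm up, turns 2.6 rad both ways; a spring returns it to its start when let go (0.06 N m per rad, friction 0.018). Origin on the axis at ledge height, x along the handle bar. Five square pockets (22 mm walls), a jar in each, centres 90 mm from the axis; at rest one is at the front within 10 degrees, the others 42 and 84 degrees either side of it
- handle (a point): White bar handle on top of the turntable's centre post, turning with it, under the guard: 64 mm long (its x), 16 mm wide (y), 30 mm tall. This point is the bar's centre, 150 mm above the ledge, on the turntable's axis. Its underside is 135 mm above the ledge, the jar lids end at 112 mm. One grasp does for the whole turn, 0.56 to 1.64 rad either way
- guard: Clear plastic flap 90 mm wide, 5 mm thick, blue edges, level above the handle when shut. Origin at its hinge: at the back, 145 mm from the turntable's axis along the organiser's x, 175 mm up, on the flap's underside. From there it runs 205 mm along its own -x to the lip. Pushed from below it swings up and back about its y axis, 0 to 1.75 rad; stiff hinge (2 N at the lip): stays where left.
- guard_lip (a point): middle of the guard's front lip, on its underside: 60 mm in front of the turntable's axis and 175 mm up when shut; open space below it (the handle starts 28 mm farther back and 10 mm lower)
- blade: loose prying blade: wooden handle 100 x 18 x 20 mm (along its -x) and flat steel blade 22 mm wide, 3 mm thick, reaching 70 mm along +x; 60 g. Lies flat on the ledge to the robot's right, z up; origin on the underside, where handle meets blade
- blade_grip (a point): good place to grip the blade's handle: 20 mm behind the origin, 10 mm above the underside
- blade_tip (a point): end of the steel blade, 90 mm ahead of blade_grip, at mid thickness, 10 mm above the underside plane
- front_spot (a point): Point of the fixed base directly in front: 90 mm from the turntable's axis along the arrow's direction, 50 mm above the ledge; the marked jar's underside centre must come here
- jar_marked: the marked jar: small round glass baby jar, 40 mm diameter, 62 mm tall, about 0.11 kg, with a bright orange lid and an orange band round the glass; origin at the centre of its underside; stands loose in a pocket of the turntable. It may be in any pocket 42 or 84 degrees from the middle one
- jar_white_a: small round glass baby jar, 40 mm diameter, 62 mm tall, about 0.11 kg, with a white lid; origin at the centre of its underside; stands loose in a pocket of the turntable
- jar_white_b: small round glass baby jar, 40 mm diameter, 62 mm tall, about 0.11 kg, with a white lid; origin at the centre of its underside; stands loose in a pocket of the turntable
- jar_white_c: small round glass baby jar, 40 mm diameter, 62 mm tall, about 0.11 kg, with a white lid; origin at the centre of its underside; stands loose in a pocket of the turntable
- jar_green: small round glass baby jar, 40 mm diameter, 62 mm tall, about 0.11 kg, with a green lid; origin at the centre of its underside; stands loose in a pocket of the turntable
- teether: green leaf-shaped silicone teether, 86 x 36 x 12 mm, origin at its underside, lying in the compartment at the back of the turntable (walls 24 mm high)
- bowl: white ceramic bowl, 110 mm across, 45 mm tall, on the ledge to the robot's left; origin at the centre of its underside; leave alone
- ring: orange plastic ring, 70 mm across, 14 mm thick, lying on the ledge to the robot's right; origin at the centre of its underside; leave alone
- rattle: wooden rattle wand with a block at either end, 160 mm long (its x), 36 mm thick, lying on the ledge to the robot's left; origin at its underside; leave alone
Things that resemble listed ones, but are neither listed nor needed, are in the scene too. What is shaped like the jar_white_c but black or purple is not meant.

How it is judged:
By the outcome, as a careful person would: the job done as asked, in the order asked, and still so for the second after the job is handed in, while the arm keeps its last pose, push and grip.
It also fails if it takes over 64 s, if anything falls off the work surface, if the arm or the gripper's body presses on something with over 40 N, if the wrist force passes 120 N, or if a joint passes its speed limit or range.

ROBOT

A 7-joint arm with a two-finger parallel gripper is mounted at the origin on the work surface. World frame = base frame: x ahead of the robot, y to its left, z up, the work surface at z = 0. Lengths are in m, angles in rad, forces in N, time in s.
With the tool pointing down it reaches from about 0.4 to 0.875 m from the base axis. Payload 4.4 kg.
Tool frame: the origin (TCP) lies on the centre line of the jaws, within the pads' length; the fingertips stand 14 mm ahead of it and the grasp point (between the pads) lies 5 mm behind it (r.nose_length is the distance from the TCP to the fingertips, in m); z points along the fingers, y is the line along which they close (so a half turn about z gives the same grasp; the last joint's range is limited). The gripper opens to 85 mm and grips with 20 to 120 N. Pads are 22 mm wide; open, the fingers measure 114 mm over their backs; the gripper's body (76 mm by 85 mm) begins 54 mm behind the grasp point. The pads swing forward as they close: fully open they stand 13 mm farther back than shut.
Start: joints at [-0.066, 0.628, 0.038, 1.517, -0.027, 0.996, -0.02], TCP at [0.65, 0, 0.245] pointing down, gripper open.
Joint ranges: [-3.06, 3.06], [-0.37, 2.12], [-1.25, 1.32], [0.18, 2.47], [-1.1, 4.24], [0.23, 1.98], [-2.94, 2.94]. Speed limits (rad/s): [2.57, 2.57, 3.14, 3.14, 3.14, 3.14, 3.14].

INTERFACE

Orientations are given as [roll, pitch, yaw] about the fixed x, y, z axes, in that order (R = Rz(yaw) Ry(pitch) Rx(roll)).
In Python, from plant import r, vision, spotter gives the robot as it stands.
- The arm moves only by the tool jog_arm, never from a script. Its argument "commands" is a list of rows, each an object of numbers: "fingers": the opening, from 0 (shut) to 1 (fully open); "dx", "dy", "dz": the shift along the tool's x, y, z in mm; "roll": the turn about the tool's z in degrees. A call has 1 to 5 rows; each row is the pose to reach, as a shift and turn from the pose commanded when the call began, along the tool's axes at that moment; what a row does not reach only later rows make up. A row lasts 1/10 s, in which the tool goes at most 50 mm and 8.59 degrees, less where a joint would pass 70% of its speed; a pose out of reach is approached as far as the arm can. A call with a gripper value outside its range is refused whole. The fingers move at their own pace and stop on an object; "grip_force" is the grip in N (left out, the last holds). Time passes only in rows, so rows that repeat a pose let the fingers close. It gives the time, the measured TCP pose, the force, the opening and the grip force at its end, in the units of the state.
- r.get_state(): the state, without advancing time (a new reading comes with each control period).
- vision.camera(name): name is "scene" or "side" or "wrist"; returns a dict with "color" (384x512x3 uint8, blue, green, red), "intrinsics" (3x3 intrinsics, pixels), "origin" and "rotation" of the camera in the world. Camera axes: x right, y up, looking along -z (the intrinsics and any distortion apply to the point x, -y, -z); pixel columns grow to the right and rows downward; lengths in m; the calibration is good to about 2 mm. A picture is of the moment at which its call begins. There is no depth.
- r.sign_off(): hands the job in; it is judged then, once.
Trained networks look in the newest picture that a camera, given by its name, has taken for a name from the list of things; names that differ only in an ending like _2 or _b are one class to them, and where a whole thing is asked for, a point or a joint stands for the part that bears it (a point fixed in the world has none). Each returns a list of dicts, best first, with "score" (0 to 1); they miss things now and then, are a little off and sometimes report something else, mostly with a low value. They report only what shows in the picture. A call takes as long as a camera call. They do not tell look-alikes from the thing itself.
- spotter.boxes_of(camera, query): "point" ([column, row] in pixels, amid what is visible of it).
- spotter.masks_of(camera, query): "region" (384x512 bool, what is visible of it) and "point" ([column, row] in pixels, amid what is visible of it).
The state is a dict: "t": time; "joint_pos": joint angles; "joint_velocities": joint speeds; "effort": joint torques, N m; "tcp_pos": TCP position; "tool_rot": TCP orientation; "force": force on the tool from outside, world axes, zero at the start; "ft_torque": the same for the moment, N m; "opening": opening from 0.0 (shut) to 1.0 (fully open); "finger_force": force on a finger pad.
Only numpy, scipy, OpenCV 4.12 (cv2) and the standard library are available. Lean on these libraries where they do the work, as an engineer would, in place of code of your own. Each camera call takes 0.05 s, during which the arm holds its last target. There are 200 camera calls.

## Working session

There is one attempt and no reset: what is moved stays moved. The work goes in short steps, Python scripts to look and compute and a tool call to move; the robot and the scene stay as the last step left them, time stands still between calls to the robot, and variables do not carry over. Pictures are saved under pics/ and viewed, at most 10 in all, crops included, and the job is handed in when it is done.

Besides the shell and the picture viewer there is one more tool, called after "Emit:" as name(argument=value, ...) on one line, values as JSON. jog_arm: Moves the arm, as the interface text tells. Its arguments: {"type":"object","properties":{"commands":{"type":"array","items":{"type":"object","properties":{"fingers":{"type":"number"},"dx":{"type":"number"},"dy":{"type":"number"},"dz":{"type":"number"},"roll":{"type":"number"}}}},"grip_force":{"type":"number"}},"required":["commands"]}

```bash
mkdir -p pics; ls; cat > h.py <<'E'
import numpy as np, cv2
from plant import r, vision, spotter
def cam(n,save=None):
    c=vision.camera(n)
    if save: cv2.imwrite('pics/'+save,c['color'])
    return c
def ray(c,p):
    K=np.array(c['intrinsics']);d=np.linalg.inv(K)@[p[0],p[1],1.]
    d=np.array([d[0],-d[1],-d[2]]); d=np.array(c['rotation'])@d
    return np.array(c['origin']),d/np.linalg.norm(d)
def onz(c,p,z):
    o,d=ray(c,p); return o+d*(z-o[2])/d[2]
def tri(*cp):
    A=0;b=0
    for c,p in cp:
        o,d=ray(c,p);M=np.eye(3)-np.outer(d,d);A=A+M;b=b+M@o
    x=np.linalg.solve(A,b)
    return x,[np.linalg.norm(np.cross(x-ray(c,p)[0],ray(c,p)[1])) for c,p in cp]
def proj(c,X):
    q=np.array(c['rotation']).T@(np.array(X)-c['origin']); q=np.array([q[0],-q[1],-q[2]])
    k=np.array(c['intrinsics'])@q; return k[:2]/k[2]
E
python3 - <<'E'
from h import *
s=r.get_state();print(s['tcp_pos'],s['tool_rot'],s['t'])
C={n:cam(n,n+'0.png') for n in('scene','side')}
im=np.hstack([C['scene']['color'],C['side']['color']])
for n,c in C.items():
    print(n,c['origin'],np.round(c['rotation'],3).tolist(),c['intrinsics'])
    for q in('organiser','turntable','handle','guard','guard_lip','blade','blade_tip','blade_grip','jar_marked','jar_white_a','jar_green','teether','bowl','ring','rattle'):
        print(n,q,[(np.round(b['point']).tolist(),round(b['score'],2)) for b in spotter.boxes_of(n,q)[:5]])
E
```

```text
pics
[6.49385887e-01 2.98392089e-05 2.44382880e-01] [-3.13967282e+00  2.34099859e-05  1.57080100e+00] 0.0
scene [1.11910805 0.92727615 0.79469338] [1.008, 0.021, 2.577] [[396.8654968    0.         257.44862755]
 [  0.         396.8654968  192.31791569]
 [  0.           0.           1.        ]]
scene organiser [([232.0, 252.0], 0.83)]
scene turntable [([251.0, 232.0], 0.92)]
scene handle [([248.0, 234.0], 0.91), ([236.0, 163.0], 0.55)]
scene guard [([238.0, 194.0], 0.61)]
scene guard_lip [([237.0, 196.0], 0.82), ([281.0, 219.0], 0.41), ([274.0, 230.0], 0.39)]
scene blade [([236.0, 166.0], 0.53)]
scene blade_tip [([235.0, 166.0], 0.53)]
scene blade_grip [([234.0, 164.0], 0.47)]
scene jar_marked []
scene jar_white_a [([274.0, 229.0], 0.8), ([329.0, 259.0], 0.63), ([303.0, 270.0], 0.58), ([332.0, 216.0], 0.53), ([282.0, 218.0], 0.5)]
scene jar_green [([234.0, 252.0], 0.68), ([313.0, 302.0], 0.59), ([275.0, 204.0], 0.55)]
scene teether [([229.0, 228.0], 0.46)]
scene bowl [([381.0, 273.0], 0.71)]
scene ring [([176.0, 177.0], 0.48)]
scene rattle [([315.0, 304.0], 0.88)]
side [ 0.51064156 -
[... 314 characters left out ...]
6.0], 0.79)]
side guard_lip [([288.0, 158.0], 0.82)]
side blade [([211.0, 328.0], 0.89), ([289.0, 159.0], 0.74)]
side blade_tip [([210.0, 324.0], 0.97), ([289.0, 183.0], 0.73)]
side blade_grip [([210.0, 328.0], 0.78), ([292.0, 158.0], 0.19)]
side jar_marked [([246.0, 193.0], 0.72), ([212.0, 329.0], 0.64), ([247.0, 166.0], 0.46)]
side jar_white_a [([268.0, 200.0], 0.68), ([187.0, 179.0], 0.59), ([249.0, 168.0], 0.54), ([259.0, 139.0], 0.37)]
side jar_green [([239.0, 177.0], 0.51)]
side teether [([268.0, 198.0], 0.75), ([291.0, 183.0], 0.57)]
side bowl [([212.0, 124.0], 0.59), ([212.0, 327.0], 0.23)]
side ring [([298.0, 334.0], 0.7), ([288.0, 155.0], 0.41)]
side rattle [([255.0, 131.0], 0.44)]
```

View pics/scene0.png

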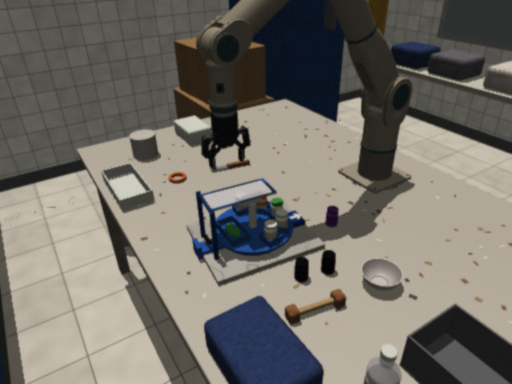

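View pics/side0.png

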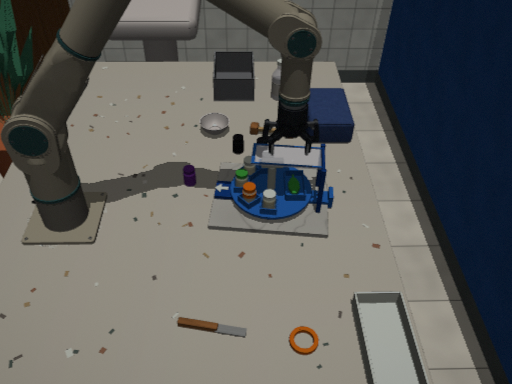

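The side view shows the blade at (180–246, 328), tip to the right. The orange jar is at (249,188), the green one at (242,176), and the arrow at (222,188). The guard is shut at (290,157). The "rotation" is given as Euler angles, so I'll fix the helper and compute positions.

```bash
sed -i "s/np.array(c\['rotation'\])/Rm(c)/g" h.py; cat >> h.py <<'E'
from scipy.spatial.transform import Rotation as R_
def Rm(c): return R_.from_euler('xyz',c['rotation']).as_matrix()
E
python3 - <<'E'
from h import *
S=cam('side');W=cam('wrist','w0.png');C=cam('scene')
for k,p,z in[('arrow tip',(218,188),.05),('bladeL',(179,323),.01),('bladejoin',(217,327),.01),('bladetip',(246,331),.01),('tt',(272,190),.05),('marked lid',(249,187),.112),('green lid',(242,174),.112),('slabFL',(222,164),.018),('slabFR',(210,227),.018),('slabBR',(327,234),.018),('bowl',(214,124),.045)]:
    print(k,onz(S,p,z).round(3))
m=spotter.masks_of('side','blade')[0]['region'];ys,xs=np.nonzero(m)
P=np.array([onz(S,p,.01)[:2] for p in zip(xs,ys)]);c=P.mean(0);u=np.linalg.svd(P-c,full_matrices=0)[2][0]
u*=np.sign(u[0]);t=(P-c)@u;print('blade',c,u,np.degrees(np.arctan2(u[1],u[0])),c+u*t.min(),c+u*t.max(),len(xs))
for n in('side','scene'):
    im=(S if n=='side' else C)['color']
    x0,y0=(190,130) if n=='side' else (180,170)
    cr=cv2.resize(im[y0:y0+120,x0:x0+160],None,fx=5,fy=5,interpolation=cv2.INTER_CUBIC)
    cv2.imwrite(f'pics/crop_{n}.png',cr)
E
```

```text
arrow tip [0.454 0.072 0.05 ]
bladeL [ 0.367 -0.368  0.01 ]
bladejoin [ 0.46  -0.381  0.01 ]
bladetip [ 0.53  -0.393  0.01 ]
tt [0.618 0.061 0.05 ]
marked lid [0.546 0.009 0.112]
green lid [0.527 0.065 0.112]
slabFL [0.463 0.222 0.018]
slabFR [ 0.433 -0.059  0.018]
slabBR [ 0.769 -0.091  0.018]
bowl [0.432 0.411 0.045]
blade [ 0.44000052 -0.37862777] [ 0.97987766 -0.199599  ] -11.513510887968422 [ 0.3613439  -0.36260558] [ 0.5248599  -0.39591345] 616
```

View pics/crop_side.png

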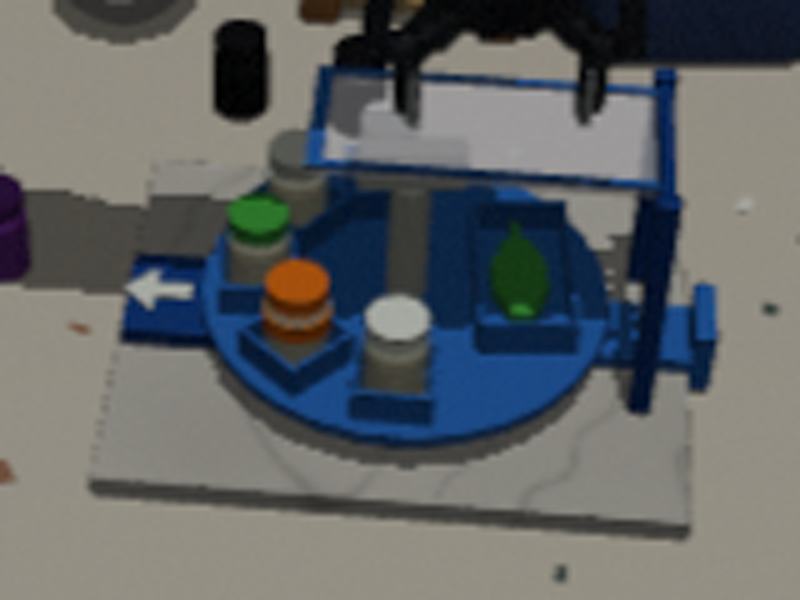

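View pics/crop_scene.png

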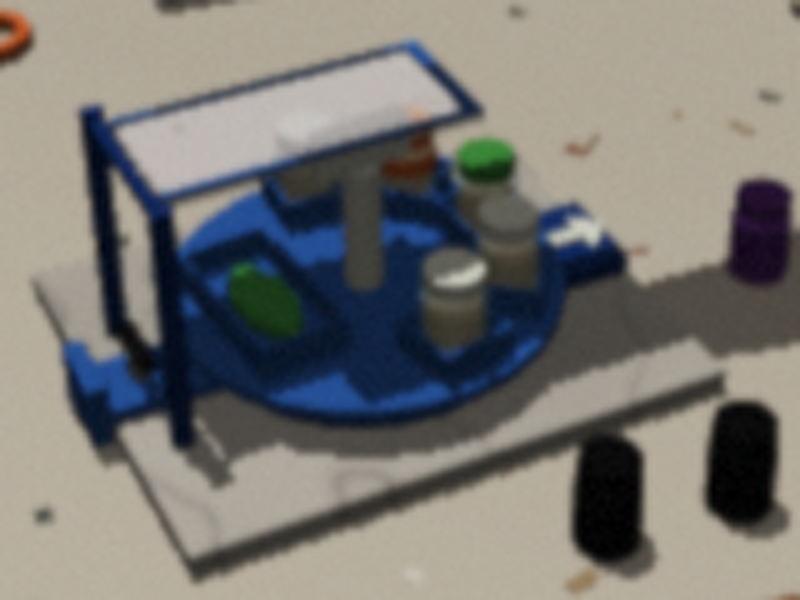

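The crops show the guard shut, with corners visible in both. The front corners are at about (328,66)/(308,165) in the side crop and (478,108)/(412,42) in the scene crop. The handle bar is under it. The orange jar is beside the front green jar, on the robot's right. Next I triangulate.

```bash
python3 - <<'E'
from h import *
S=cam('side');C=cam('scene')
s=lambda x,y:(190+(x+.5)/5-.5,130+(y+.5)/5-.5); k=lambda x,y:(180+(x+.5)/5-.5,170+(y+.5)/5-.5)
T={}
for n,a,b in[('FL',(322,66),(482,108)),('FR',(306,165),(412,40)),('BR',(663,187),(92,110)),('BL',(663,85),(160,210)),('green',(260,213),(487,155)),('orangelid',(298,278),(410,130)),('teether tip',(517,310),(243,268)),('wa',(293,150),(507,210)),('slabFL',(155,163),(722,380)),('arrow tip',(125,288),(604,230))]:
    x,e=tri((S,s(*a)),(C,k(*b)));T[n]=x;print(n,x.round(4),np.round(e,4))
F=(T['FL']+T['FR'])/2;B=(T['BL']+T['BR'])/2;d=F-B;print('lip',F,'hinge',B,np.linalg.norm(d[:2]),'yaw of -x',np.degrees(np.arctan2(d[1],d[0])))
a=np.arctan2(*(T['FL']-T['FR'])[[1,0]]);print('front edge dir',np.degrees(a), np.linalg.norm(T['FL']-T['FR']))
# turntable ellipse from lids
for n,p,z in[('green',(260,213),.112),('orange',(298,278),.112),('white R',(398,312),.112),('white FL',(297,148),.112),('arrow tip',(125,288),.05),('arrow tail',(192,290),.05),('tongueA',(132,258),.05),('tongueB',(122,338),.05)]:print(n,onz(S,s(*p),z).round(4))
for n,p,z in[('sl1',(155,163),.018),('sl2',(92,483),.018),('sl3',(690,528),.018)]:print(n,onz(S,s(*p),z).round(4))
st=r.get_state();print(st['joint_pos'],st['tool_rot'])
E
```

```text
FL [0.5627 0.1249 0.1823] [0.0007 0.0007]
FR [0.5516 0.0347 0.1815] [0.0003 0.0003]
BR [0.7515 0.0061 0.187 ] [0.0025 0.0025]
BL [0.7631 0.1083 0.1793] [0.0006 0.0006]
green [0.5254 0.0768 0.1094] [0.0007 0.0007]
orangelid [0.547  0.022  0.1069] [0.0004 0.0004]
teether tip [0.6802 0.0387 0.0631] [0.0006 0.0006]
wa [0.5479 0.1331 0.1099] [0.001 0.001]
slabFL [0.4597 0.2382 0.0109] [0.0023 0.0023]
arrow tip [0.4428 0.0956 0.0307] [0.0007 0.0007]
lip [0.55712841 0.07978257 0.18188429] hinge [0.75728073 0.05718999 0.18316181] 0.20142336780439996 yaw of -x 173.5598881023329
front edge dir 83.0163476260887 0.09088354094742368
green [0.526  0.0733 0.112 ]
orange [0.5471 0.0162 0.112 ]
white R [ 0.6034 -0.013   0.112 ]
white FL [0.5494 0.1333 0.112 ]
arrow tip [0.4435 0.0754 0.05  ]
arrow tail [0.4844 0.0731 0.05  ]
tongueA [0.4471 0.1026 0.05  ]
tongueB [0.4428 0.0316 0.05  ]
sl1 [0.4581 0.2316 0.018 ]
sl2 [ 0.4266 -0.0561  0.018 ]
sl3 [ 0.7701 -0.0959  0.018 ]
[-0.06578751  0.62839144  0.03848739  1.5174083  -0.02702584  0.99627856
 -0.02001514] [ 3.14156170e+00 -6.63251469e-05  1.57073966e+00]
```

The organiser's front points to about 173.5° in world axes, the lip is at about (0.557, 0.080), and the axis is at about (0.617, 0.073). The orange jar has to turn about 46° clockwise seen from above. The blade grip is at about (0.441, −0.379) with yaw about −10°. I'll move above the blade now.

Emit:
jog_arm(commands=[{"dx":-40,"dy":-20,"roll":-8,"fingers":0.6},{"dx":-80,"dy":-42,"roll":-16,"fingers":0.6},{"dx":-120,"dy":-64,"roll":-24,"fingers":0.6},{"dx":-160,"dy":-86,"roll":-32,"fingers":0.6},{"dx":-200,"dy":-108,"roll":-40,"fingers":0.6}])

```text
invalid input
```

```bash
cat >> h.py <<'E'
def rel(goal,yaw=None,s=None):
    "shift in mm along tool axes, roll in deg (yaw of tool x)"
    s=s or r.get_state();M=R_.from_euler('xyz',s['tool_rot']).as_matrix()
    d=M.T@(np.array(goal)-s['tcp_pos'])*1000
    y0=np.degrees(np.arctan2(M[1,0],M[0,0]))
    return d.round(1),None if yaw is None else round(-((yaw-y0+180)%360-180),1)
E
python3 - <<'E'
from h import *
s=r.get_state();print(s['t'],s['tcp_pos'],s['tool_rot'],s['joint_pos'].round(2));W=cam('wrist')
M=R_.from_euler('xyz',s['tool_rot']).as_matrix();print('wristcam in tool',M.T@(W['origin']-s['tcp_pos']))
print(rel((.441,-.379,.12),170))
E
```

```text
1.9 [6.50016695e-01 3.30646007e-05 2.45316075e-01] [ 3.14156170e+00 -6.63251469e-05  1.57073966e+00] [-0.07  0.63  0.04  1.52 -0.03  1.   -0.02]
wristcam in tool [ 0.07811044  0.00056933 -0.12858008]
(array([-379.1, -209. ,  125.3]), np.float64(-80.0))
```

The call was refused. I'll fill in all the fields explicitly.

Emit:
jog_arm(commands=[{"dx":-40,"dy":-20,"dz":0,"roll":-8,"fingers":0.6},{"dx":-80,"dy":-42,"dz":0,"roll":-16,"fingers":0.6},{"dx":-120,"dy":-64,"dz":0,"roll":-24,"fingers":0.6},{"dx":-160,"dy":-86,"dz":0,"roll":-32,"fingers":0.6},{"dx":-200,"dy":-108,"dz":0,"roll":-40,"fingers":0.6}], grip_force=60)

```text
t: 2.45
tcp_pos: [0.541, -0.2015, 0.2454]
tool_rot: [3.142, 0.0, 2.275]
force: [0.5, -0.9, 0.3]
opening: 0.597
finger_force: 0.0
```

```bash
python3 - <<'E'
from h import *
s=r.get_state();print(s['t'],s['tcp_pos'],s['tool_rot'],s['joint_pos'].round(2))
print(rel((.441,-.379,.12),170))
E
```

```text
2.45 [ 0.5410441  -0.20145271  0.24544936] [3.14153689e+00 4.46788296e-04 2.27495978e+00] [ 0.41  0.53 -0.16  1.72  0.1   0.9   0.92]
(array([ -70.5, -191.2,  125.5]), np.float64(-39.7))
```

Emit:
jog_arm(commands=[{"dx":-14,"dy":-38,"dz":20,"roll":-8,"fingers":0.6},{"dx":-28,"dy":-76,"dz":45,"roll":-16,"fingers":0.6},{"dx":-42,"dy":-114,"dz":70,"roll":-24,"fingers":0.6},{"dx":-56,"dy":-152,"dz":95,"roll":-32,"fingers":0.6},{"dx":-70,"dy":-190,"dz":120,"roll":-40,"fingers":0.6}])

```text
t: 2.95
tcp_pos: [0.4407, -0.3772, 0.1246]
tool_rot: [-3.141, 0.001, 2.973]
force: [0.2, -0.8, -0.1]
opening: 0.601
finger_force: 0.0
```

```bash
python3 - <<'E'
from h import *
s=r.get_state();print(s['t'],s['tcp_pos'],s['tool_rot'],s['joint_pos'].round(2))
W=cam('wrist','w1.png')
for q in('blade','blade_tip'):
  for b in spotter.masks_of('wrist',q)[:3]:
    ys,xs=np.nonzero(b['region']);print(q,b['score'],b['point'],len(xs))
    P=np.array([onz(W,p,.012)[:2] for p in zip(xs,ys)]);c=P.mean(0);u=np.linalg.svd(P-c,full_matrices=0)[2][0];u*=np.sign(u[0]);t=(P-c)@u
    print(c,np.degrees(np.arctan2(u[1],u[0])),c+u*t.min(),c+u*t.max())
E
```

```text
2.95 [ 0.44070004 -0.37724207  0.12460811] [-3.14130078e+00  8.39824360e-04  2.97273785e+00] [ 0.86  0.7  -0.31  1.82  0.32  0.67  1.76]
blade 0.94 [260.6, 190.1] 4263
[ 0.44081632 -0.37824631] -11.452335946187503 [ 0.36220528 -0.3623208 ] [ 0.52977852 -0.39626882]
blade_tip 0.64 [255.5, 187.6] 4178
[ 0.44064549 -0.37841248] -11.380184514313507 [ 0.36219845 -0.36262302] [ 0.52870081 -0.39613586]
```

View pics/w1.png

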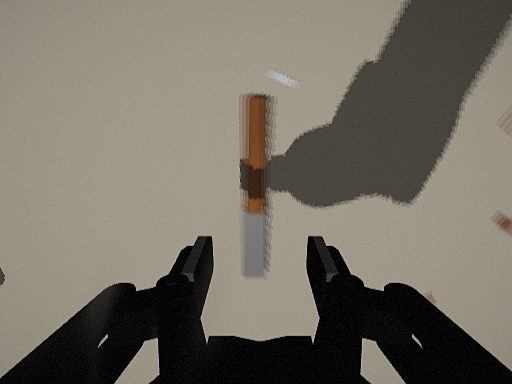

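The wrist view shows the blade lying upright in the image. The handle runs from (257,95) to (256,212) and the steel tip is at (255,277), so the direction and position match.

```bash
python3 - <<'E'
from h import *
W=cam('wrist');S=cam('side')
print(onz(W,(256,212.5),.012),onz(W,(255,277),.01),onz(W,(257,95),.02))
b=spotter.masks_of('wrist','blade')[0];ys,xs=np.nonzero(b['region']);print(ys.max(),ys.min(),xs[ys>250].mean(),xs[ys<150].mean())
im=W['color'].astype(int);d=im[:,:,2]-im[:,:,0]
for y in(130,150,200): x=np.nonzero(d[y,200:300]>50)[0]+200;print(y,x.min(),x.max(),onz(W,(x.mean(),y),.02))
# height check of handle end from 2 views
print(tri((W,(257,95)),(S,(179,323))))
s=r.get_state();print(s['tcp_pos'],rel((.4415,-.3785,.018),168.7))
E
```

```text
[ 0.45443156 -0.38511547  0.012     ] [ 0.52115831 -0.39871405  0.01      ] [ 0.3568097  -0.36583386  0.02      ]
284 102 259.1694058154235 261.7937262357414
130 253 272 [ 0.38341868 -0.36639259  0.02      ]
150 252 272 [ 0.39896475 -0.36962653  0.02      ]
200 259 265 [ 0.441084   -0.37700878  0.02      ]
(array([ 0.36122935, -0.36501381,  0.00414852]), [np.float64(0.004831970046203269), np.float64(0.004831970046203234)])
[ 0.44281418 -0.37480652  0.12588293] (array([  0.8,  -3.9, 107.9]), np.float64(1.3))
```

Emit:
jog_arm(commands=[{"dx":0,"dy":-3,"dz":40,"roll":1,"fingers":0.6},{"dx":0,"dy":-3,"dz":75,"roll":1,"fingers":0.6},{"dx":0,"dy":-3,"dz":95,"roll":1,"fingers":0.6},{"dx":0,"dy":-3,"dz":105,"roll":1,"fingers":0.6},{"dx":0,"dy":-3,"dz":105,"roll":1,"fingers":0.6}])

```text
t: 3.75
tcp_pos: [0.4419, -0.3772, 0.02]
tool_rot: [3.141, -0.0, 2.952]
force: [0.1, 0.7, 1.2]
opening: 0.602
finger_force: 0.0
```

Emit:
jog_arm(commands=[{"dx":0,"dy":0,"dz":0,"roll":0,"fingers":0},{"dx":0,"dy":0,"dz":0,"roll":0,"fingers":0},{"dx":0,"dy":0,"dz":0,"roll":0,"fingers":0},{"dx":0,"dy":0,"dz":0,"roll":0,"fingers":0},{"dx":0,"dy":0,"dz":0,"roll":0,"fingers":0}], grip_force=90)

```text
t: 4.25
tcp_pos: [0.442, -0.3792, 0.0222]
tool_rot: [-3.141, 0.003, 2.949]
force: [0.0, 1.2, 5.4]
opening: 0.178
finger_force: 88.5
```

Emit:
jog_arm(commands=[{"dx":0,"dy":0,"dz":-20,"roll":0,"fingers":0},{"dx":0,"dy":0,"dz":-50,"roll":0,"fingers":0},{"dx":5,"dy":20,"dz":-85,"roll":0,"fingers":0},{"dx":10,"dy":45,"dz":-120,"roll":0,"fingers":0},{"dx":20,"dy":80,"dz":-150,"roll":0,"fingers":0}])

```text
t: 4.75
tcp_pos: [0.4373, -0.2973, 0.1729]
tool_rot: [-3.14, 0.004, 2.947]
force: [2.3, 0.3, 1.0]
opening: 0.181
finger_force: 88.1
```

Emit:
jog_arm(commands=[{"dx":10,"dy":40,"dz":0,"roll":-1,"fingers":0},{"dx":20,"dy":80,"dz":0,"roll":-2,"fingers":0},{"dx":28,"dy":120,"dz":0,"roll":-3,"fingers":0},{"dx":36,"dy":160,"dz":0,"roll":-4,"fingers":0},{"dx":44,"dy":200,"dz":0,"roll":-4.5,"fingers":0}])

```text
t: 5.25
tcp_pos: [0.4317, -0.0903, 0.1713]
tool_rot: [-3.141, 0.002, 3.028]
force: [-0.3, -0.2, 0.2]
opening: 0.182
finger_force: 88.2
```

```bash
python3 - <<'E'
from h import *
s=r.get_state();print(s['t'],s['tcp_pos'],s['tool_rot'],s['joint_pos'].round(2),s['opening'],s['force'])
print(rel((.429,.0944,.170),173.5))
S=cam('side','s2.png');C=cam('scene')
a=spotter.masks_of('side','blade');b=spotter.masks_of('scene','blade')
for c,m in((S,a),(C,b)):
  for q in m[:2]:
    ys,xs=np.nonzero(q['region']);print(q['score'],xs.min(),xs.max(),ys.min(),ys.max(),ys[xs>xs.max()-3].mean())
M=R_.from_euler('xyz',s['tool_rot']).as_matrix();tip=s['tcp_pos']+M@[-.089,0,.01];print('tip pred',tip,proj(S,tip),proj(C,tip))
y0,x0=[int(v) for v in proj(S,tip)][::-1];im=np.vstack([cv2.resize(I['color'][int(p[1])-30:int(p[1])+30,int(p[0])-60:int(p[0])+60],None,fx=5,fy=5,interpolation=2) for I,p in((S,proj(S,tip)),(C,proj(C,tip)))])
cv2.imwrite('pics/tip.png',im)
E
```

```text
5.25 [ 0.43172607 -0.09025921  0.17134773] [-3.14133262e+00  2.29283740e-03  3.02809794e+00] [ 0.38  0.47 -0.33  2.15  0.28  0.56  1.3 ] 0.1820048236024551 [-0.2619255  -0.21888495  0.23141994]
(array([ 23.6, 183.2,   1.2]), np.float64(-0.0))
0.6 175 240 193 205 201.7058823529412
0.63 362 402 258 290 274.68
0.62 250 294 152 166 155.2941176470588
tip pred [ 0.52017573 -0.10034372  0.16155182] [240.31059348 201.52106858] [248.28701335 163.50957373]
```

View pics/tip.png

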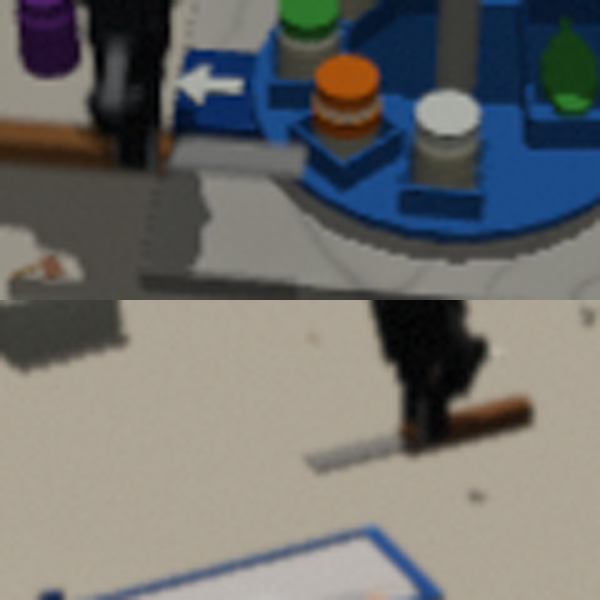

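The blade is held well. The tip is at about (241,203) in the side view and (250,165) in the scene view, as predicted or about 3 mm lower. I go to the pre-lever pose, then under the lip.

Emit:
jog_arm(commands=[{"dx":5,"dy":45,"dz":0,"roll":0,"fingers":0},{"dx":10,"dy":90,"dz":0,"roll":0,"fingers":0},{"dx":17,"dy":135,"dz":0,"roll":0,"fingers":0},{"dx":24,"dy":183,"dz":0,"roll":0,"fingers":0},{"dx":24,"dy":183,"dz":0,"roll":0,"fingers":0}])

```text
t: 5.95
tcp_pos: [0.4295, 0.0995, 0.1712]
tool_rot: [3.137, 0.003, 3.037]
force: [-0.2, 0.1, -0.2]
opening: 0.181
finger_force: 88.3
```

```bash
python3 - <<'E'
from h import *
s=r.get_state();print(s['t'],s['tcp_pos'],s['tool_rot'],s['joint_pos'].round(2))
S=cam('side');C=cam('scene');W=cam('wrist')
f=np.array([-.9936,.113,0]);lip=np.array([.5571,.0798,.175])
M=R_.from_euler('xyz',s['tool_rot']).as_matrix();tip=s['tcp_pos']+M@[-.089,0,.012]
print('tip',tip,'depth beyond lip',-(tip-lip)@f, 'lateral',(tip-lip)@[.113,.9936,0])
ims=[]
for I in(S,C):
    p=proj(I,lip).astype(int);a=cv2.resize(I['color'][p[1]-40:p[1]+40,p[0]-60:p[0]+60],None,fx=5,fy=5,interpolation=2);print(proj(I,tip),proj(I,lip),p);ims.append(a[50:350])
cv2.imwrite('pics/pre.png',np.vstack(ims))
E
```

```text
5.95 [0.42947568 0.09953124 0.17117271] [3.13660077 0.00315742 3.03728559] [-0.06  0.47 -0.31  2.15  0.26  0.55  0.9 ]
tip [0.51803544 0.09032042 0.15945393] depth beyond lip -0.04000335122994473 lateral 0.006038791714431174
[238.82754273 156.22544044] [252.33825089 154.28888716] [252 154]
[281.38781974 188.27012422] [268.76515463 186.19022698] [268 186]
```

View pics/pre.png

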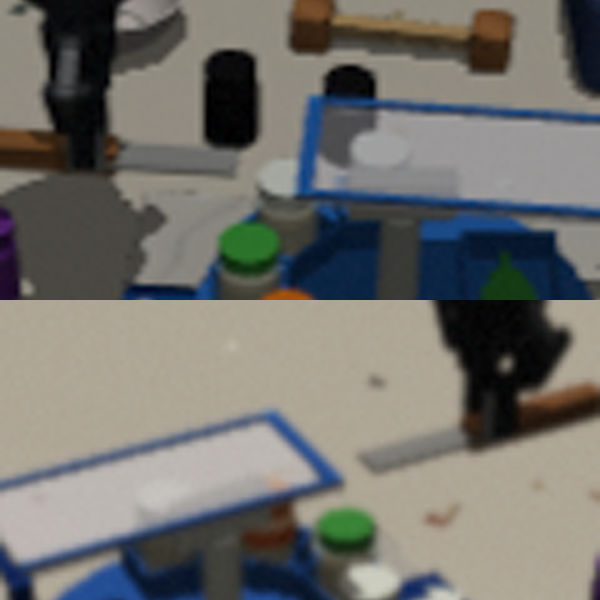

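The blade is level with and in front of the lip, about 6 mm left of its middle. I insert it now.

Emit:
jog_arm(commands=[{"dx":-15,"dy":-5,"dz":0,"roll":0,"fingers":0},{"dx":-35,"dy":-5,"dz":0,"roll":0,"fingers":0},{"dx":-55,"dy":-5,"dz":0,"roll":0,"fingers":0},{"dx":-55,"dy":-5,"dz":0,"roll":0,"fingers":0}])

```text
t: 6.5
tcp_pos: [0.4856, 0.0781, 0.1704]
tool_rot: [-3.141, 0.003, 3.021]
force: [-1.0, 0.3, -0.9]
opening: 0.184
finger_force: 88.3
```

Emit:
jog_arm(commands=[{"dx":0,"dy":0,"dz":-15,"roll":0,"fingers":0},{"dx":-2,"dy":0,"dz":-30,"roll":0,"fingers":0},{"dx":-5,"dy":0,"dz":-48,"roll":0,"fingers":0},{"dx":-10,"dy":0,"dz":-63,"roll":0,"fingers":0},{"dx":-16,"dy":0,"dz":-78,"roll":0,"fingers":0}])

```text
t: 7.0
tcp_pos: [0.4961, 0.0773, 0.2482]
tool_rot: [-3.139, -0.004, 3.025]
force: [-1.6, -0.2, -2.4]
opening: 0.183
finger_force: 88.3
```

```bash
python3 - <<'E'
from h import *
s=r.get_state();print(s['t'],s['tcp_pos'],s['tool_rot'],s['joint_pos'].round(2),s['force'])
S=cam('side');C=cam('scene')
cv2.imwrite('pics/lev1.png',np.hstack([cv2.resize(S['color'][80:220,170:350],None,fx=2.2,fy=2.2,interpolation=2),cv2.resize(C['color'][120:260,170:350],None,fx=2.2,fy=2.2,interpolation=2)]))
E
```

```text
7.0 [0.49614584 0.07731713 0.24820018] [-3.13943739 -0.00432613  3.02465615] [ 0.04  0.43 -0.35  1.91  0.2   0.84  1.04] [-1.56276621 -0.1865031  -2.36825012]
```

View pics/lev1.png

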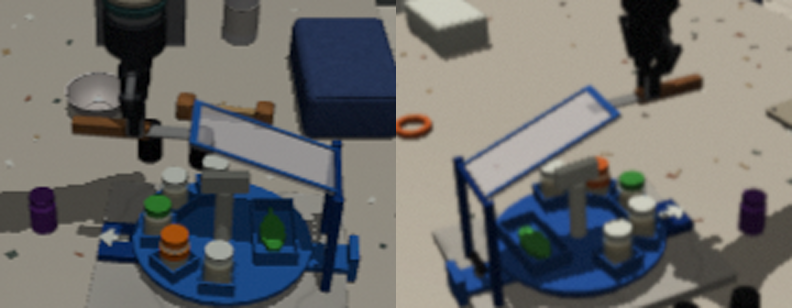

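The guard is rising on the blade tip, at about 20°. I continue along the arc.

Emit:
jog_arm(commands=[{"dx":-18,"dy":0,"dz":-27,"roll":0,"fingers":0},{"dx":-40,"dy":0,"dz":-49,"roll":0,"fingers":0},{"dx":-65,"dy":0,"dz":-67,"roll":0,"fingers":0},{"dx":-92,"dy":0,"dz":-80,"roll":0,"fingers":0},{"dx":-119,"dy":0,"dz":-87,"roll":0,"fingers":0}])

```text
t: 7.6
tcp_pos: [0.6164, 0.0649, 0.3354]
tool_rot: [-3.141, -0.002, 3.026]
force: [-1.6, 0.3, 0.3]
opening: 0.176
finger_force: 88.7
```

Emit:
jog_arm(commands=[{"dx":-20,"dy":0,"dz":-2,"roll":0,"fingers":0},{"dx":-40,"dy":0,"dz":-1,"roll":0,"fingers":0},{"dx":-58,"dy":0,"dz":2,"roll":0,"fingers":0},{"dx":-72,"dy":0,"dz":6,"roll":0,"fingers":0},{"dx":-76,"dy":0,"dz":6,"roll":0,"fingers":0}])

```text
t: 8.1
tcp_pos: [0.6919, 0.056, 0.3269]
tool_rot: [-3.14, -0.003, 3.026]
force: [-1.4, 0.9, -1.7]
opening: 0.175
finger_force: 88.6
```

```bash
python3 - <<'E'
from h import *
s=r.get_state();print(s['t'],s['tcp_pos'],s['tool_rot'],s['joint_pos'].round(2),s['force'])
S=cam('side');C=cam('scene')
cv2.imwrite('pics/lev2.png',np.hstack([cv2.resize(S['color'][60:240,180:360],None,fx=2.2,fy=2.2,interpolation=2),cv2.resize(C['color'][80:260,150:330],None,fx=2.2,fy=2.2,interpolation=2)]))
E
```

```text
8.1 [0.6919036  0.05595941 0.32686046] [-3.14007228 -0.00338128  3.02583194] [ 0.05  0.65 -0.33  1.25  0.21  1.27  1.18] [-1.44226433  0.86906544 -1.67094837]
```

View pics/lev2.png

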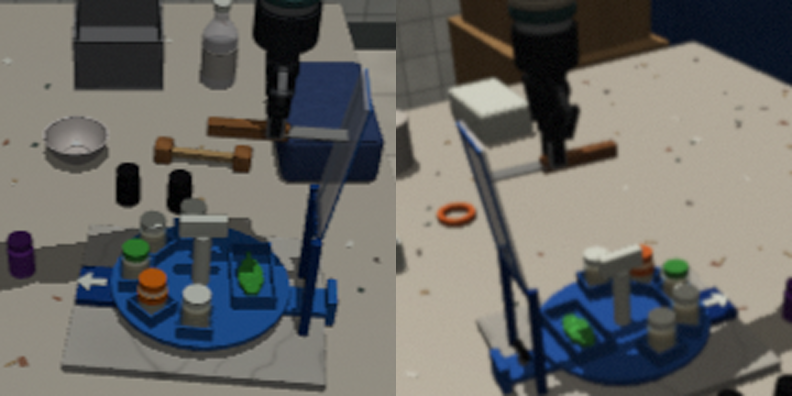

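The guard stands past vertical, at about 100°, and everything else looks undisturbed. Now I back off and take the blade back to its spot on the ledge.

Emit:
jog_arm(commands=[{"dx":40,"dy":0,"dz":0,"roll":0,"fingers":0},{"dx":80,"dy":-20,"dz":0,"roll":0,"fingers":0},{"dx":120,"dy":-45,"dz":0,"roll":0,"fingers":0},{"dx":160,"dy":-70,"dz":0,"roll":0,"fingers":0},{"dx":200,"dy":-95,"dz":0,"roll":0,"fingers":0}])

```text
t: 8.7
tcp_pos: [0.4799, -0.0148, 0.3294]
tool_rot: [-3.141, 0.0, 3.028]
force: [0.5, -0.1, 0.4]
opening: 0.177
finger_force: 88.8
```

Emit:
jog_arm(commands=[{"dx":0,"dy":-45,"dz":0,"roll":0,"fingers":0},{"dx":0,"dy":-90,"dz":15,"roll":0,"fingers":0},{"dx":0,"dy":-135,"dz":35,"roll":0,"fingers":0},{"dx":0,"dy":-175,"dz":60,"roll":0,"fingers":0},{"dx":0,"dy":-215,"dz":85,"roll":0,"fingers":0}])

```text
t: 9.2
tcp_pos: [0.4572, -0.2292, 0.2442]
tool_rot: [-3.141, 0.002, 3.027]
force: [1.1, 0.3, -1.2]
opening: 0.177
finger_force: 88.8
```

Emit:
jog_arm(commands=[{"dx":0,"dy":-35,"dz":30,"roll":0,"fingers":0},{"dx":0,"dy":-70,"dz":65,"roll":0,"fingers":0},{"dx":0,"dy":-100,"dz":100,"roll":0,"fingers":0},{"dx":0,"dy":-125,"dz":135,"roll":0,"fingers":0},{"dx":0,"dy":-145,"dz":170,"roll":0,"fingers":0}])

```text
t: 9.7
tcp_pos: [0.4408, -0.3734, 0.0735]
tool_rot: [-3.141, 0.001, 3.026]
force: [0.2, -0.7, -1.0]
opening: 0.181
finger_force: 88.8
```

```bash
python3 - <<'E'
from h import *
s=r.get_state();print(s['t'],s['tcp_pos'],s['tool_rot'],s['joint_pos'].round(2),s['force'])
print([r.get_state()['tcp_pos'].round(4) for _ in range(1)])
E
```

```text
9.7 [ 0.44077162 -0.37340217  0.07350537] [-3.14053895e+00  7.87411794e-04  3.02617259e+00] [ 0.78  0.77 -0.2   1.85  0.27  0.54  1.86] [ 0.19921346 -0.71797921 -0.95743269]
[array([ 0.4408, -0.3734,  0.0735])]
```

Emit:
jog_arm(commands=[{"dx":0,"dy":0,"dz":25,"roll":0,"fingers":0},{"dx":0,"dy":0,"dz":42,"roll":0,"fingers":0},{"dx":0,"dy":0,"dz":50,"roll":0,"fingers":0},{"dx":0,"dy":0,"dz":54,"roll":0,"fingers":0},{"dx":0,"dy":0,"dz":54,"roll":0,"fingers":0}])

```text
t: 10.2
tcp_pos: [0.4407, -0.3709, 0.0221]
tool_rot: [3.141, -0.002, 3.028]
force: [-4.0, 2.3, 6.6]
opening: 0.179
finger_force: 89.9
```

Emit:
jog_arm(commands=[{"dx":0,"dy":0,"dz":0,"roll":0,"fingers":0.25},{"dx":0,"dy":0,"dz":0,"roll":0,"fingers":0.35},{"dx":0,"dy":0,"dz":0,"roll":0,"fingers":0.5},{"dx":0,"dy":0,"dz":0,"roll":0,"fingers":0.5},{"dx":0,"dy":0,"dz":0,"roll":0,"fingers":0.5}])

```text
t: 10.7
tcp_pos: [0.442, -0.3716, 0.0203]
tool_rot: [3.142, 0.0, 3.028]
force: [-0.2, -0.2, -0.3]
opening: 0.502
finger_force: 0.0
```

Emit:
jog_arm(commands=[{"dx":0,"dy":0,"dz":-20,"roll":0,"fingers":0.5},{"dx":0,"dy":0,"dz":-60,"roll":0,"fingers":0.5},{"dx":0,"dy":20,"dz":-100,"roll":0,"fingers":0.5},{"dx":0,"dy":50,"dz":-140,"roll":0,"fingers":0.5},{"dx":0,"dy":80,"dz":-180,"roll":0,"fingers":0.5}])

```text
t: 11.2
tcp_pos: [0.4507, -0.2913, 0.2017]
tool_rot: [3.141, -0.0, 3.027]
force: [0.6, -0.2, 0.7]
opening: 0.5
finger_force: 0.0
```

```bash
python3 - <<'E'
from h import *
s=r.get_state();print(s['t'],s['tcp_pos'],s['tool_rot'],s['joint_pos'].round(2),s['force'])
S=cam('side','s5.png');C=cam('scene','c5.png')
b=spotter.masks_of('side','blade')[0];ys,xs=np.nonzero(b['region']);print(b['score'],b['point'],onz(S,b['point'],.01))
# lids via colour
def cen(c,f,roi):
    im=c['color'].astype(int);x0,y0,x1,y1=roi;m=f(im[...,0],im[...,1],im[...,2])[y0:y1,x0:x1].astype(np.uint8)
    n,l,st,ct=cv2.connectedComponentsWithStats(m);k=[(st[i,4],(ct[i]+[x0,y0]).round(1).tolist(),st[i,:4].tolist()) for i in range(1,n) if st[i,4]>8];return sorted(k,key=lambda a:-a[0])[:5]
o=lambda b,g,R:(R>120)&(R>g*1.4)&(R>b*2)
g=lambda b,gg,R:(gg>R*1.4)&(gg>b*1.4)&(gg>50)
w=lambda b,gg,R:(b>120)&(R>120)&(abs(R-b)<45)
for n,c,roi in(('side',S,(215,140,330,230)),('scene',C,(205,175,310,260))):
    print(n,'orange',cen(c,o,roi),'green',cen(c,g,roi));print(' white',cen(c,w,roi))
for q in('handle','jar_marked','jar_green'):
  for n in('side','scene'):print(q,n,[(b['point'],b['score']) for b in spotter.boxes_of(n,q)[:3]])
E
```

```text
11.2 [ 0.45072187 -0.29132941  0.20167054] [ 3.14142000e+00 -1.79864696e-05  3.02700748e+00] [ 0.7   0.53 -0.26  1.88  0.19  0.76  1.79] [ 0.64768878 -0.15974549  0.73503848]
0.69 [208.9, 323.6] [ 0.43996901 -0.37079108  0.01      ]
side orange [(np.int32(85), [248.8, 186.0], [28, 42, 12, 9])] green [(np.int32(148), [293.4, 185.1], [73, 35, 12, 19]), (np.int32(101), [241.6, 173.1], [21, 28, 12, 11])]
 white [(np.int32(2097), [276.8, 155.7], [10, 0, 95, 50]), (np.int32(1367), [281.8, 220.3], [8, 60, 107, 30]), (np.int32(92), [269.2, 193.1], [48, 49, 13, 9]), (np.int32(89), [327.3, 178.8], [109, 24, 6, 27])]
scene orange [(np.int32(24), [263.5, 193.5], [56, 16, 6, 6])] green [(np.int32(133), [232.5, 229.6], [21, 48, 14, 14]), (np.int32(64), [276.8, 201.0], [67, 23, 11, 7])]
 white [(np.int32(1808), [239.6, 187.9], [0, 0, 105, 43]), (np.int32(1131), [296.8, 222.7], [66, 20, 39, 65]), (np.int32(101), [207.2, 224.0], [0, 36, 6, 27]), (np.int32(75), [224.6, 256.3], [14, 76, 18, 9]), (np.int32(74), [270.4, 223.0], [60, 45, 12, 7])]
handle side [([274.6, 188.7], 0.68)]
handle scene [([250.5, 231.1], 0.71)]
jar_marked side [([246.3, 196.4], 0.67), ([337.4, 132.3], 0.19)]
jar_marked scene [([251.4, 230.6], 0.67)]
jar_green side [([236.9, 176.0], 0.49)]
jar_green scene [([273.7, 207.5], 0.57), ([260.5, 204.0], 0.31)]
```

The blade is back on the ledge at (0.44, −0.371). Next I go above the turntable to measure the bar and jars with the wrist camera.

Emit:
jog_arm(commands=[{"dx":-13,"dy":40,"dz":-20,"roll":-1,"fingers":0.5},{"dx":-26,"dy":80,"dz":-40,"roll":-2,"fingers":0.5},{"dx":-39,"dy":120,"dz":-60,"roll":-3,"fingers":0.5},{"dx":-52,"dy":160,"dz":-80,"roll":-4,"fingers":0.5},{"dx":-65,"dy":200,"dz":-90,"roll":-6,"fingers":0.5}])

```text
t: 12.15
tcp_pos: [0.5392, -0.1, 0.2911]
tool_rot: [-3.141, 0.001, 3.132]
force: [-0.3, 0.1, -0.8]
opening: 0.503
finger_force: 0.0
```

Emit:
jog_arm(commands=[{"dx":-20,"dy":45,"dz":0,"roll":0,"fingers":0.5},{"dx":-40,"dy":90,"dz":0,"roll":0,"fingers":0.5},{"dx":-55,"dy":135,"dz":0,"roll":0,"fingers":0.5},{"dx":-75,"dy":177,"dz":0,"roll":0,"fingers":0.5},{"dx":-75,"dy":177,"dz":0,"roll":0,"fingers":0.5}])

```text
t: 12.65
tcp_pos: [0.6158, 0.0842, 0.2889]
tool_rot: [3.135, -0.0, -3.141]
force: [-0.7, 0.6, -1.0]
opening: 0.5
finger_force: 0.0
```

```bash
python3 - <<'E'
from h import *
s=r.get_state();print(s['t'],s['tcp_pos'],s['tool_rot'],s['joint_pos'].round(2))
W=cam('wrist','w6.png')
for q in('handle','jar_marked','jar_green','jar_white_a','teether'):
    print(q,[(b['point'],round(b['score'],2)) for b in spotter.boxes_of('wrist',q)[:4]])
ax=np.array([.6167,.073]);
print('axis at .165',proj(W,[*ax,.165]),'arrow',proj(W,[.446,.0925,.05]))
E
```

```text
12.65 [0.61582072 0.08421963 0.28890311] [ 3.13519530e+00 -3.79447762e-04 -3.14096779e+00] [ 0.03  0.56 -0.34  1.54  0.19  1.07  1.22]
handle [([247.8, 158.7], 0.57), ([247.3, 56.3], 0.23)]
jar_marked [([194.9, 109.2], 0.95)]
jar_green [([250.7, 84.3], 0.89)]
jar_white_a [([442.3, 79.5], 0.93), ([172.9, 158.6], 0.88), ([415.8, 145.4], 0.86), ([303.1, 107.1], 0.81)]
teether [([254.1, 214.6], 0.62)]
axis at .165 [246.51533979 189.7026211 ] arrow [265.57348622  13.44917761]
```

View pics/w6.png

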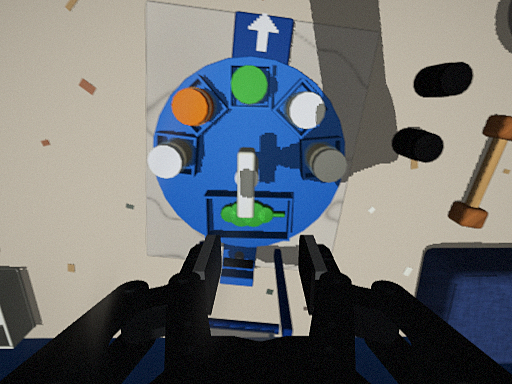

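The wrist view (10th picture) shows the bar upright at (246, 151–217). The lids are orange (192,106), green (250,84) and white (305,110) and (167,160). The arrow runs from (264,50) to its tip at (265,14). Everything is in place.

```bash
cat > m.py <<'E'
from h import *
from scipy.optimize import least_squares
def comp(m,lo=60):
    n,l,st,ct=cv2.connectedComponentsWithStats(m.astype(np.uint8));return [(st[i,4],ct[i],l==i) for i in range(1,n) if st[i,4]>lo]
def fill(m): 
    cs,_=cv2.findContours(m.astype(np.uint8),cv2.RETR_EXTERNAL,cv2.CHAIN_APPROX_NONE);return cv2.minEnclosingCircle(max(cs,key=len))
def meas():
    W=cam('wrist');im=W['color'].astype(int);b,g,R=im[...,0],im[...,1],im[...,2]
    out={}
    o=[c for c in comp((R>140)&(R>1.5*g)&(R>2*b)) if 50<c[1][1]<200]
    gr=[c for c in comp((g>1.5*R)&(g>1.5*b)&(g>60)) if c[1][1]<150]
    wh=[c for c in comp((R>185)&(b>165)&(abs(R-b)<40),40)]
    for n,L in(('orange',o),('green',gr),('white',wh)):
        for a,ct,m in L:
            c,rad=fill(m);z=.112 if n!='white' else .112
            print(n,a,ct.round(1),np.round(c,1),round(rad,1),onz(W,c,z).round(4),onz(W,ct,.112).round(4))
    return W,wh
if __name__=='__main__':
    W,wh=meas();s=r.get_state();print(s['t'],s['tcp_pos'],s['tool_rot'])
    for k,p,z in[('tip',(265,13.5),.05),('tail',(263.5,51),.05),('barF',(246.5,151),.165),('barB',(245.5,217),.165),('tongL',(236,12),.05),('tongR',(293,18),.05)]:print(k,onz(W,p,z).round(4))
E
python3 m.py
```

```text
orange 1019 [201.9 108.9] [203. 109.] 19.3 [0.5449 0.016  0.112 ] [0.5448 0.0148 0.112 ]
green 1091 [260.9  85.9] [260.5  85.8] 19.2 [0.5233 0.075  0.112 ] [0.5234 0.0755 0.112 ]
white 491 [273.   32.1] [271.5  33. ] 19.3 [0.4763 0.0861 0.112 ] [0.4756 0.0874 0.112 ]
white 74 [241.6  38.3] [240.   37.5] 21.9 [0.4797 0.056  0.112 ] [0.4804 0.0575 0.112 ]
white 49 [302.   49.7] [301.  49.] 16.1 [0.4904 0.1145 0.112 ] [0.491  0.1155 0.112 ]
white 58 [321.6  66.3] [323.   63.5] 17.6 [0.5036 0.1364 0.112 ] [0.506  0.1352 0.112 ]
white 363 [416.3 118.7] [415.5 105.5] 65.5 [0.5441 0.2329 0.112 ] [0.5572 0.2357 0.112 ]
white 115 [150.3  84.9] [147.5  81.5] 17.2 [ 0.5178 -0.0375  0.112 ] [ 0.5211 -0.0351  0.112 ]
white 80 [430.9  88.4] [439.7  83.5] 19.7 [0.5233 0.2538 0.112 ] [0.5279 0.2458 0.112 ]
white 589 [313.2 110.3] [318. 111.] 18.1 [0.5483 0.1338 0.112 ] [0.5476 0.1288 0.112 ]
white 5804 [130.4 194.1] [129.5 193.5] 100.6 [ 0.6347 -0.073   0.112 ] [ 0.6354 -0.0721  0.112 ]
white 49 [160.5 146.2] [158.5 146. ] 9.0 [ 0.5821 -0.0341  0.112 ] [ 0.5823 -0.0321  0.112 ]
white 848 [177.  163.
[... 610 characters left out ...]
 66 [450.5 241.1] [453.5 242.5] 21.6 [0.7003 0.3015 0.112 ] [0.6984 0.2976 0.112 ]
white 1346 [267.  295.7] [265.3 297. ] 38.0 [0.7743 0.0782 0.112 ] [0.7724 0.0804 0.112 ]
white 68 [418.2 270.9] [419. 271.] 7.1 [0.7387 0.2667 0.112 ] [0.7385 0.2657 0.112 ]
white 215 [303.3 301.5] [301.5 301.5] 33.1 [0.7816 0.1243 0.112 ] [0.7816 0.1265 0.112 ]
white 510 [  7.8 312.6] [ 12.5 318.5] 30.2 [ 0.8036 -0.251   0.112 ] [ 0.7943 -0.2546  0.112 ]
13.0 [0.61456383 0.0734308  0.29010033] [-3.14065351e+00 -5.36093455e-04  3.12993325e+00]
tip [0.4444 0.0812 0.05  ]
tail [0.4826 0.0792 0.05  ]
barF [0.5796 0.0619 0.165 ]
barB [0.6426 0.0593 0.165 ]
tongL [0.4425 0.0487 0.05  ]
tongR [0.4493 0.1127 0.05  ]
```

```bash
python3 - <<'E'
from m import *
P=np.array([[.5234,.0753],[.5449,.0155],[.6017,-.0175],[.5483,.1325]]);k=np.radians([0,42,84,-42])
f=lambda v:(v[:2]+.09*np.c_[np.cos(v[2]+k),np.sin(v[2]+k)]-P).ravel()
q=least_squares(f,[.615,.073,np.pi]);print(q.x[:2],np.degrees(q.x[2]),q.fun.round(4))
W=cam('wrist');im=W['color'].astype(int);b,g,R=im[...,0],im[...,1],im[...,2]
# arrow: white pixels inside tongue; principal axis
m=np.zeros(b.shape,bool);m[8:62,245:300]=((R>150)&(b>130))[8:62,245:300]
a,ct,mm=max(comp(m),key=lambda c:c[0]);ys,xs=np.nonzero(mm);Q=np.array([onz(W,p,.05)[:2] for p in zip(xs,ys)])
c=Q.mean(0);u=np.linalg.svd(Q-c,full_matrices=0)[2][0];u*=-np.sign(u[0]);print('arrow',a,c,np.degrees(np.arctan2(u[1],u[0])),'from axis',np.degrees(np.arctan2(*(c-q.x[:2])[::-1])))
# tongue & bar
d=np.zeros(b.shape,bool);d[140:225,240:280]=((abs(R-b)<50)&(R>90))[140:225,240:280]
a,ct,mm=max(comp(d),key=lambda c:c[0]);ys,xs=np.nonzero(mm);print('bar px',a,xs.min(),xs.max(),ys.min(),ys.max())
for y in range(150,225,8):
    x=xs[ys==y]; 
    if len(x):print(y,x.min(),x.max(),onz(W,(x.mean(),y),.165)[:2].round(4))
E
```

```text
[0.61351519 0.07206296] 178.27610056020987 [ 0.0002 -0.0005 -0.     -0.0016 -0.0003  0.0004  0.0002  0.0018]
arrow 953 [0.45409885 0.09159864] 127.8702114648611 from axis 173.01352205807663
bar px 1075 251 270 153 218
158 251 267 [0.5862 0.0732]
166 251 267 [0.5935 0.0731]
174 252 269 [0.6009 0.074 ]
182 253 270 [0.6085 0.0749]
190 252 267 [0.6161 0.0733]
198 251 266 [0.6239 0.0722]
206 251 266 [0.6318 0.0721]
214 251 266 [0.6399 0.072 ]
```

The axis is at (0.614, 0.0725), the bar's direction is 178.5°, the orange jar sits at 220.2° and the front is at about 173.3°, so the turn is about 47° clockwise. I grasp the bar.

Emit:
jog_arm(commands=[{"dx":0,"dy":-1,"dz":40,"roll":0.7,"fingers":0.5},{"dx":0,"dy":-1,"dz":80,"roll":0.7,"fingers":0.5},{"dx":0,"dy":-1,"dz":115,"roll":0.7,"fingers":0.5},{"dx":0,"dy":-1,"dz":136,"roll":0.7,"fingers":0.5},{"dx":0,"dy":-1,"dz":136,"roll":0.7,"fingers":0.5}])

```text
t: 13.55
tcp_pos: [0.6124, 0.0731, 0.1513]
tool_rot: [-3.14, -0.006, 3.119]
force: [-0.6, 0.1, -0.1]
opening: 0.497
finger_force: 0.0
```

Emit:
jog_arm(commands=[{"dx":0,"dy":0,"dz":0,"roll":0,"fingers":0},{"dx":0,"dy":0,"dz":0,"roll":0,"fingers":0},{"dx":0,"dy":0,"dz":0,"roll":0,"fingers":0},{"dx":0,"dy":0,"dz":0,"roll":0,"fingers":0},{"dx":0,"dy":0,"dz":0,"roll":0,"fingers":0}], grip_force=80)

```text
t: 14.05
tcp_pos: [0.6159, 0.073, 0.1562]
tool_rot: [-3.14, 0.003, 3.119]
force: [-0.6, -5.4, 7.1]
opening: 0.169
finger_force: 80.1
```

Emit:
jog_arm(commands=[{"dx":0,"dy":0,"dz":-2,"roll":3,"fingers":0},{"dx":0,"dy":0,"dz":-2,"roll":8,"fingers":0},{"dx":0,"dy":0,"dz":-2,"roll":13,"fingers":0},{"dx":0,"dy":0,"dz":-2,"roll":18,"fingers":0},{"dx":0,"dy":0,"dz":-2,"roll":23,"fingers":0}])

```text
t: 14.55
tcp_pos: [0.6156, 0.072, 0.1563]
tool_rot: [-3.14, 0.003, 2.714]
force: [2.2, -5.6, -5.3]
opening: 0.17
finger_force: 80.0
```

Emit:
jog_arm(commands=[{"dx":0,"dy":0,"dz":0,"roll":6,"fingers":0},{"dx":0,"dy":0,"dz":0,"roll":12,"fingers":0},{"dx":0,"dy":0,"dz":0,"roll":18,"fingers":0},{"dx":0,"dy":0,"dz":0,"roll":22,"fingers":0},{"dx":0,"dy":0,"dz":0,"roll":24,"fingers":0}])

```text
t: 15.05
tcp_pos: [0.615, 0.0712, 0.1563]
tool_rot: [-3.139, 0.003, 2.296]
force: [0.6, -7.4, -4.1]
opening: 0.167
finger_force: 80.2
```

Emit:
jog_arm(commands=[{"dx":0,"dy":0,"dz":0,"roll":0,"fingers":0},{"dx":0,"dy":0,"dz":0,"roll":0,"fingers":0},{"dx":0,"dy":0,"dz":0,"roll":0,"fingers":0}])

```text
t: 15.35
tcp_pos: [0.615, 0.0711, 0.1563]
tool_rot: [-3.139, 0.003, 2.298]
force: [1.2, -8.0, -3.9]
opening: 0.171
finger_force: 80.2
```

```bash
cat > chk.py <<'E'
from m import *
s=r.get_state();print(s['t'],s['tcp_pos'],s['tool_rot'],np.degrees(s['tool_rot'][2]),s['joint_pos'].round(2),s['force'],s['ft_torque'])
ax=np.array([.614,.0725])
for n in('wrist','side','scene'):
    W=cam(n,'z_%s_%d.png'%(n,round(s['t']*100)));im=W['color'].astype(int);b,g,R=im[...,0],im[...,1],im[...,2]
    for nm,m in(('orange',(R>130)&(R>1.5*g)&(R>2*b)),('green',(g>1.5*R)&(g>1.5*b)&(g>55))):
        for a,ct,mm in comp(m,25):
            X=onz(W,ct,.112)[:2];X2=onz(W,fill(mm)[0],.112)[:2];d=X-ax
            if np.hypot(*d)<.13:print(n,nm,a,ct.round(1),X.round(4),X2.round(4),'r',np.hypot(*d).round(4),'ang',(np.degrees(np.arctan2(d[1],d[0]))%360).round(2))
    print(n,'expected front lid px',proj(W,[*(ax+.09*np.array([-.9932,.1167])),.112]),'arrow px',proj(W,[.45,.092,.05]))
E
python3 chk.py
```

```text
15.35 [0.61500661 0.07112059 0.15630778] [-3.13940591  0.00323215  2.29846615] 131.69240968268883 [-0.13  0.69 -0.05  1.69  0.05  0.76  0.52] [ 1.20536743 -7.96234845 -3.88872364] [-1.41318975 -0.27969821  0.07168384]
wrist orange 3158 [156.2 114.3] [0.5241 0.0836] [0.5245 0.0827] r 0.0906 ang 172.98
wrist orange 33 [191.1 133. ] [0.5457 0.0885] [0.5447 0.0883] r 0.0701 ang 166.81
wrist green 3551 [259.5  71.2] [0.5535 0.1406] [0.5535 0.1407] r 0.0911 ang 131.6
wrist green 44 [310.7 269.4] [0.664  0.0695] [0.664  0.0694] r 0.0501 ang 356.6
wrist expected front lid px [156.41715219 115.64798883] arrow px [108.64329008  30.7920912 ]
side orange 72 [241.3 170.3] [0.5253 0.0819] [0.5257 0.0833] r 0.0892 ang 173.94
side green 57 [250.9 157.9] [0.5554 0.1393] [0.5557 0.1366] r 0.0889 ang 131.29
side green 165 [287.5 196.1] [ 0.6541 -0.0306] [ 0.6574 -0.026 ] r 0.1106 ang 291.25
side expected front lid px [241.10506123 170.06605958] arrow px [216.86497648 183.51094892]
scene orange 55 [278.1 201.5] [0.5269 0.0861] [0.5286 0.0881] r 0.0882 ang 171.14
scene green 41 [280.6 213.3] [0.5569 0.1424] [0.5577 0.1428] r 0.0902 ang 129.24
scene green 111 [231.2 219. ] [0.6929 0.085 ] [0.6922 0.0854] r 0.0799 ang 9.03
scene expected front lid px [278.12911847 200.84708176] arrow px [298.3488448  210.86778994]
```

```bash
python3 - <<'E'
from m import *
W=cam('wrist');im=W['color'].astype(int);b,g,R=im[...,0],im[...,1],im[...,2]
m=np.zeros(b.shape,bool);m[0:75,70:160]=((R>180)&(b>160))[0:75,70:160]
for a,ct,mm in comp(m,30):
    X=onz(W,ct,.05)[:2];d=X-[.614,.0725];print('arrow?',a,ct,X,np.degrees(np.arctan2(d[1],d[0]))%360)
for n in('wrist','side'):
    cam(n)
    for q in('guard','jar_white_a','teether','blade'):print(n,q,[(k['point'],k['score']) for k in spotter.boxes_of(n,q)[:6]])
S=cam('side')
for a in(137.3-47+42-42,):pass
for k,off in(('white FL',173.3-84),('white R',173.3+42)):
    t=np.radians(off);print(k,[proj(c,[.614+.09*np.cos(t),.0725+.09*np.sin(t),.112]).round(0) for c in(W,S)])
t=np.radians(96);h=np.array([.7608,.0566]);print('guard mid open',proj(S,[*h,.175+.1]))
print(r.get_state()['tool_rot'],r.get_state()['force'],r.get_state()['t'])
E
```

```text
arrow? 3861 [102.60839161  34.62367262] [0.44805894 0.0869587 ] 175.02030776492592
wrist guard [([311.4, 268.9], 0.2)]
wrist jar_white_a [([349.6, 112.2], 0.91), ([384.6, 197.6], 0.84), ([134.8, 196.8], 0.71)]
wrist teether []
wrist blade []
side guard [([332.5, 131.8], 0.9)]
side jar_white_a [([289.9, 164.6], 0.71), ([246.9, 191.0], 0.71), ([236.2, 143.2], 0.59), ([187.2, 176.7], 0.57), ([257.8, 141.4], 0.56)]
side teether [([285.1, 193.5], 0.49)]
side blade [([210.0, 322.5], 0.81)]
white FL [array([364., 117.]), array([270., 153.])]
white R [array([120., 208.]), array([247., 184.])]
guard mid open [327.67481708 130.73129154]
[-3.13939592  0.00314018  2.29843697] [-0.25500217 -6.89047455 -3.68183489] 16.1
```

```bash
python3 -c "
from plant import r
print(r.sign_off())"
```

```text
the job is handed in; nothing more can be done
None
```

The job is handed in: the guard stands open past vertical, the blade is back on the ledge, and the arm is still gripping the turntable with the orange-lid jar at the front, about half a degree off the arrow's line by my measurements.

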